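# Set a shelf plank's overhang under a pointer and hold it

## Robot

A 6-joint arm with a two-finger parallel gripper is mounted at the origin on a cart in front of the work surface, level with it; the furniture and walls round the work are solid. World frame = base frame: x ahead of the robot, y to its left, z up, the work surface at z = 0. Lengths are in m, angles in rad, forces in N, time in s.
With the tool pointing down it reaches from about 0.275 to 0.975 m from the base axis. Payload 8.4 kg.
Tool frame: the origin (TCP) lies on the centre line of the jaws, within the pads' length; the fingertips stand manip.tcp_to_tips ahead of it and the grasp point (between the pads) lies 3 mm ahead of it (manip.tcp_to_tips is the distance from the TCP to the fingertips, in m); z points along the fingers, y is the line along which they close (so a half turn about z gives the same grasp; the last joint's range is limited). The gripper opens to 92 mm and grips with 3 to 60 N. Pads are 20 mm wide; open, the fingers measure 128 mm over their backs; the gripper's body (75 mm by 189 mm) begins 69 mm behind the grasp point.
Start: joints at [1.336, 0.353, 1.633, -0, 1.155, -0.002], TCP at [0.144, 0.608, 0.237] pointing down, gripper open.
Joint ranges: [-2.63, 2.63], [-0.92, 2.1], [0.06, 2.66], [-1.3, 4.44], [0, 2.69], [-3.02, 3.02]. Speed limits (rad/s): [2.22, 2.22, 2.79, 3.14, 3.14, 3.14].

## Interface

Orientations are given as a 3x3 rotation matrix whose columns are the frame's x, y, z axes.
In Python, from workcell import manip gives the robot as it stands. The module is installed in compiled form; this text tells all that it offers.
- The arm moves only by the shell command python3 -m inch 'ROWS'. ROWS is text: rows parted by semicolons, each of 5 numbers parted by spaces: the opening, from 0 (shut) to 1 (fully open), then the shift along the world's x, y, z in mm, then the turn about the world's z in rad. In form: gripper x y z turn; .... A call has 1 to 12 rows; each row shifts and turns the commanded pose from where the row before left it; what a row does not reach is not made up. A row lasts 1/10 s, in which the tool goes at most 50 mm and 8.59 degrees, less where a joint would pass 70% of its speed; a pose out of reach is approached as far as the arm can. A call is refused whole if a number of a shift passes 50 or a number of a turn 0.15, either way. A call with a gripper value outside its range is refused whole. The fingers move at their own pace and stop on an object; the grip force is fixed at half the most. Time passes only in rows, so rows that do not move let the fingers close. It gives the time, the measured TCP pose, the force, the opening and the grip force at its end, in the units of the state.
- manip.state(): the state, without advancing time (a new reading comes with each control period).
- manip.grab_frame(name): name is "side" or "top"; returns a dict with "pixels" (400x640x3 uint8, red, green, blue), "depth" (400x640 float32, m along the optical axis (not along the pixel's ray), 0 where there is no reading), "fov_y" (degrees; the focal length in pixels is half the picture's height over the tangent of half this angle, whatever the lens; pixels are square), "cx", "cy" (the principal point, pixels), "rvec" (rotation vector, rad) and "tvec" (3), from world to camera coordinates, as OpenCV has them. Camera axes: x right, y down, z forward; pixel columns grow to the right and rows downward; lengths in m; the calibration is good to about 2 mm. A picture is of the moment at which its call begins.
- manip.sign_off(): hands the job in; it is judged then, once.
Trained networks look in a picture, given as the dict that the camera call returned (one of the last four; its "shot" number tells which), for a name from the list of things; names that differ only in an ending like _2 or _b are one class to them, and where a whole thing is asked for, a point or a joint stands for the part that bears it (a point fixed in the world has none). Each returns a list of dicts, best first, with "p" (0 to 1); they miss things now and then, are a little off and sometimes report something else, mostly with a low value. They report only what shows in the picture. A call takes as long as a camera call.
- manip.search_frame(picture, thing): "uv" ([column, row] in pixels, amid what is visible of it).
- manip.trace(picture, thing): "mask" (400x640 bool, what is visible of it) and "uv" ([column, row] in pixels, amid what is visible of it).
The state is a dict: "time_s": time; "joint_pos": joint angles; "qvel": joint speeds; "joint_efforts": joint torques, N m; "position": TCP position; "orientation": TCP orientation; "ft_force": force on the tool from outside, world axes, zero at the start; "moment": the same for the moment, N m; "gripper_width": opening from 0.0 (shut) to 1.0 (fully open); "grasp_force": force on a finger pad.
Only numpy, scipy, OpenCV 4.12 (cv2) and the standard library are available. Lean on these libraries where they do the work, as an engineer would, in place of code of your own. Each camera call takes 0.05 s, during which the arm holds its last target. There are 200 camera calls.

## Task

Unhook the pointer from its parking stand, hook it over the jig's rail on the bare stretch between the black knob and the red band, slide it along the rail until it is centred on the band, and let go of it. Then slide the plank straight out along its support until its outer end is directly below the pointer's tip, and finish while still holding the plank with the fingers so that it stays flat on the support and cannot tip. Do not let the plank tip on the way, and leave the white pot, the black tape roll and the steel weight where they are.

Things in the scene. Friction and masses are not known exactly. Their poses are not given: they have to be found in the camera images.
- jig: Overhang jig fixed to the bench: plywood base 90 x 460 x 15 mm, dark wooden support block 36 wide x 140 long, top 70 mm above the bench, and a steel rail on a grey post. Origin: on the bench under the middle of the block's outer edge. x across, z up, y along the jig: block y = 0 to +140 mm, base y = -310 to +150 mm; outward (the way the plank is slid) is -y.
- rail_knob (a point): Black knob (17 mm diameter, 6 mm long) on the free end of the jig's rail, on the rail axis. The rail, 12 mm in diameter, is level, 174 mm above the bench over the jig's centre line, and runs from here (jig y = -61 mm) outward to the grey post (24 mm square, top at 192 mm, centre at jig y = -285 mm).
- mark: Red band 36 mm long round the jig's rail (paint only, nothing to bump against), origin at its middle on the rail axis, axes as the jig's. It sits 175 to 215 mm outward of the block's edge.
- stand: Parking stand fixed to the bench: wooden base 70 x 130 x 12 mm, grey post 20 mm square (top at 108 mm) at y = +52 mm, level steel bar 12 mm in diameter along y, axis at z = 94 mm, from the post to its free end at y = -40 mm. Origin: on the bench below the bar.
- hanger: Pointer: aluminium J-hook 24 mm wide (its y) with an orange grip tab above and a pointed brass bob below, 120 g; starts hung on the stand's bar. Origin: middle of the underside of the hook's roof, which rests on the bar or rail, 6 mm above its axis. z up. Roof 26 mm across x, z = 0 to +8 mm. Gap for the rail 16 mm across x. Hung up, it keeps itself upright within a few degrees.
- hanger_tab (a point): Centre of the pointer's upright orange grip tab: 12 mm thick (hanger's x), 28 mm wide (y), 42 mm tall, from z = +8 to +50 mm in the hanger's frame; this point is at z = +29 mm.
- hook_mouth (a point): Middle of the hook's open side, at x = -11, z = -32 mm in the hanger's frame: open from z = -14 (end of the short lip) to -50 mm (the foot). The long leg closes the +x side. To unhook, lift about 32 mm, then move towards its own +x until clear (the bob is 18 mm thick). To hook on, bring the mouth level with the rail, move towards its own -x, lower.
- pointer_tip (a point): Tip of the brass bob, 80 mm below the hanger's origin; hung on the jig's rail it is about 12 mm above the plank's top.
- plank: Loose light wooden plank 56 x 300 x 18 mm, 0.2 to 0.4 kg, on the jig's support, y along the jig. Origin: middle of its underside; outer end at -y. It begins with 40 to 75 mm of overhang; at the final overhang its balance point is past the block's edge: it tips unless the inner end is held. Wider than the block, so fingers can straddle it near its inner end.
- plank_end (a point): Middle of the top edge of the plank's outer end (y = -150 mm, z = +18 mm in the plank's frame).
- pot_white: Small white pot with white lid, 58 mm diameter, 59 mm tall, standing; leave it. Origin: centre of underside.
- tape_black: Black tape roll lying flat at the robot's edge of the bench, 84 mm diameter, 18 mm high; leave it. Origin: centre of underside.
- weight: Square steel weight 60 x 60 x 30 mm; leave it. Origin: centre of underside.

How it is judged:
On the way, in this order (a step that is already met when the one before it is completed fails the run):
1. the pointer is hooked over the jig's rail between the knob and the red band, at least 15 mm inward of the band's middle (z of hanger in the frame of jig between 0.174 and 0.19 m and x of hanger in the frame of jig between -0.008 and 0.008 m and angle between hanger's own z axis and vertical below 0.25 rad and y of hanger in the frame of mark above 0.015 m and y of hanger in the frame of jig below -0.06 m), for 0.2 s.
2. the pointer hangs centred on the red band (within 7 mm) and has been let go (z of hanger in the frame of jig between 0.174 and 0.187 m and x of hanger in the frame of jig between -0.008 and 0.008 m and contact force between hanger and jig above 0.1 N and angle between hanger's own z axis and vertical below 0.25 rad and y of hanger in the frame of mark between -0.007 and 0.007 m and contact force between each of the arm, the fingers and hanger below 0.05 N), for 0.2 s.
3. the fingers hold the plank with its outer end below the pointer (within 7 mm) (y of plank_end in the frame of hanger between -0.007 and 0.007 m and contact force between the fingers and plank above 1 N), for 0.2 s.
At the end, for the whole second after the job is handed in: Pointer hung on the jig's rail, let go, within 7 mm of the red band's middle; plank end within 7 mm of the pointer along the jig; plank at rest on the support, level (0.05 rad), in line (0.12 rad, 15 mm), not leaning on the pointer, still held by the fingers with over 1 N (all of step 2 and all of step 3 and z of plank in the frame of jig between 0.066 and 0.075 m and x of plank in the frame of jig between -0.015 and 0.015 m and angle between plank's own z axis and vertical below 0.05 rad and angle between the y axis of plank and the y axis of jig, either way round below 0.12 rad and contact force between plank and jig above 0.3 N and contact force between plank and hanger below 0.3 N and linear speed of plank below 0.01 m/s); the arm keeps its last pose, push and grip.
It fails at once if the plank tips (more than 0.2 rad) (angle between plank's own z axis and vertical above 0.2 rad).
It fails at once if the white pot is moved more than 20 mm (distance of pot_white from where it was at the start of the episode above 0.02 m).
It fails at once if the black tape roll is moved more than 20 mm (distance of tape_black from where it was at the start of the episode above 0.02 m).
It fails at once if the steel weight is moved more than 20 mm (distance of weight from where it was at the start of the episode above 0.02 m).
It also fails if it takes over 72 s, if anything falls off the work surface, if the arm or the gripper's body presses on something with over 40 N, if the wrist force passes 120 N, or if a joint passes its speed limit or range.

## Working session

There is one attempt and no reset: what is moved stays moved. The work goes in short steps, Python scripts to look and compute and a shell command to move; the robot and the scene stay as the last step left them, time stands still between calls to the robot, and variables do not carry over. Pictures are saved under pics/ and viewed, at most 10 in all, crops included, and the job is handed in when it is done.

```bash
mkdir -p pics; cat > h.py <<'E'
import numpy as np,cv2
from workcell import manip
def cam(f):
    R=cv2.Rodrigues(np.array(f["rvec"],float))[0];t=np.array(f["tvec"],float).reshape(3)
    return R,t,200/np.tan(np.radians(f["fov_y"])/2)
def pts(f,m):
    R,t,F=cam(f);v,u=np.nonzero(m&(f["depth"]>0));z=f["depth"][v,u]
    return (np.c_[(u-f["cx"])/F*z,(v-f["cy"])/F*z,z]-t)@R
def proj(f,P):
    R,t,F=cam(f);c=np.atleast_2d(P)@R.T+t
    return c[:,:2]/c[:,2:]*F+[f["cx"],f["cy"]]
def save(f,n,crop=None,s=1):
    p=f["pixels"]
    if crop: p=p[crop[1]:crop[3],crop[0]:crop[2]]
    cv2.imwrite("pics/"+n,cv2.cvtColor(cv2.resize(p,None,fx=s,fy=s,interpolation=cv2.INTER_CUBIC),cv2.COLOR_RGB2BGR))
E
python3 - <<'E'
from h import *
np.set_printoptions(precision=4,suppress=True)
print(manip.tcp_to_tips,manip.state()["position"],manip.state()["orientation"])
for c in("side","top"):
    f=manip.grab_frame(c);save(f,c+"1.png");R,t,F=cam(f);print(c,-R.T@t,R[2],F)
    for n in["jig","rail_knob","mark","stand","hanger","hanger_tab","plank","pot_white","tape_black","weight"]:
        r=manip.trace(f,n)
        if not r: print(n,None);continue
        q=pts(f,r[0]["mask"])
        print(n,round(r[0]["p"],2),np.round(r[0]["uv"]),len(q),*( (np.median(q,0),np.percentile(q,2,0),np.percentile(q,98,0)) if len(q) else ()))
E
```

```text
0.022 [0.1441 0.6077 0.2359] [[-0.973   0.2307 -0.0003]
 [ 0.2307  0.973  -0.0013]
 [-0.     -0.0014 -1.    ]]
side [ 0.3399 -0.6648  0.7439] [ 0.1476  0.7569 -0.6366] 370.9402069593927
jig 0.69 [322. 292.] 4268 [ 0.4261 -0.1641  0.0178] [ 0.3808 -0.2605  0.0134] [0.4918 0.1347 0.1931]
rail_knob 0.72 [321. 285.] 4505 [ 0.4273 -0.1578  0.0178] [ 0.3807 -0.2606  0.012 ] [0.5026 0.1475 0.193 ]
mark None
stand 0.78 [382. 213.] 1065 [0.6684 0.096  0.0144] [0.6326 0.0311 0.0007] [0.7205 0.1648 0.1087]
hanger 0.73 [389. 190.] 312 [0.6739 0.0848 0.108 ] [0.6633 0.0744 0.0343] [0.6908 0.1039 0.153 ]
hanger_tab 0.64 [389. 191.] 308 [0.6738 0.0849 0.1084] [0.6633 0.0747 0.0336] [0.6908 0.1027 0.153 ]
plank 0.97 [313. 195.] 1228 [0.4775 0.1253 0.0899] [ 0.4356 -0.0096  0.0817] [0.5139 0.279  0.0924]
pot_white 0.75 [367. 164.] 296 [0.6904 0.3088 0.0528] [0.6696 0.2975 0.0078] [0.7163 0.3461 0.0632]
tape_black 0.88 [274. 371.] 1168 [ 0.2977 -0.2862  0.0193] [ 0.26   -0.3217  0.0012] [ 0.3371 -0.2405  0.0223]
weight 0.5 [373. 187.] 28 [0.6763 0.2046 0.0179] [0.673  0.1662 0.0069] [0.7026 0.2232 0.0
[... 301 characters left out ...]
0.98 [302. 151.] 819 [0.6668 0.0985 0.0111] [ 0.636   0.0312 -0.002 ] [0.7152 0.1552 0.1065]
hanger 0.71 [302. 139.] 118 [0.6729 0.0875 0.115 ] [0.6648 0.0755 0.0384] [0.682  0.0996 0.1515]
hanger_tab 0.65 [304. 140.] 119 [0.6731 0.0872 0.1195] [0.665  0.0749 0.0384] [0.6821 0.0992 0.1516]
plank 0.64 [287. 206.] 1898 [0.4798 0.14   0.0869] [ 0.4401 -0.0017  0.0824] [0.52   0.2799 0.0911]
pot_white 0.77 [230. 138.] 346 [0.6935 0.3225 0.0564] [ 0.6708  0.2993 -0.002 ] [0.7241 0.3594 0.0619]
tape_black 0.63 [433. 268.] 449 [ 0.2991 -0.2805  0.0167] [ 0.2602 -0.3204 -0.0014] [ 0.3395 -0.2416  0.022 ]
weight 0.76 [268. 136.] 353 [0.7045 0.1988 0.0286] [0.6765 0.1704 0.0225] [0.7343 0.2274 0.0331]
```

View pics/side1.png

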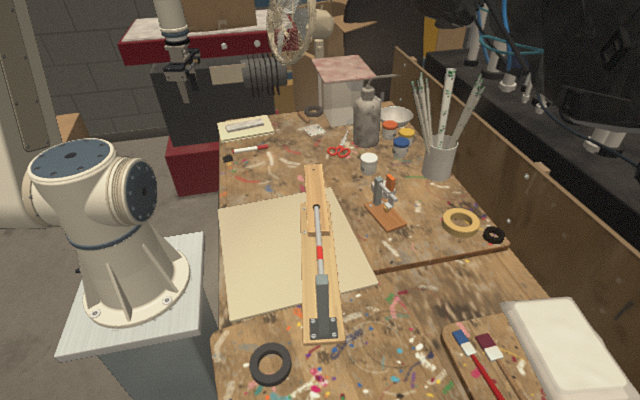

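View pics/top1.png

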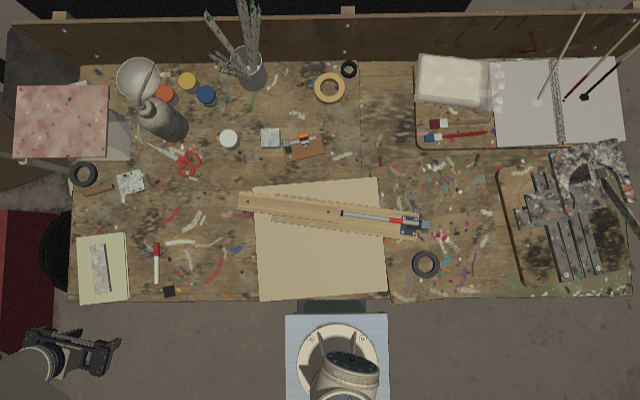

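The side view shows the rail running from the knob near (316,207), past the band at (320,254), to the post at (321,290). The pointer hangs on the stand near (389,190). In the top view the band is at (383,218) and the stand at (302,148). Next I'll fit the axes.

```bash
python3 - <<'E'
from h import *
np.set_printoptions(precision=4,suppress=True)
for c in("side","top"):
    f=manip.grab_frame(c)
    save(f,c+"2.png",(355,165,425,240) if c=="side" else (275,120,335,170),8)
    a=np.ones((400,640),bool);R,t,F=cam(f)
    v,u=np.nonzero(f["depth"]>0);P=pts(f,a);px=f["pixels"][v,u].astype(int)
    box=(P[:,0]>.36)&(P[:,0]<.56)&(P[:,1]>-.28)&(P[:,1]<.35)
    def line(s,n):
        q=P[s]; 
        if len(q)<5: print(c,n,len(q));return
        m=q.mean(0);d=np.linalg.svd(q-m)[2][0];d*=np.sign(d[1]);s_=(q-m)@d
        print(c,n,len(q),m,d,"yaw",np.arctan2(-d[0],d[1]),"ends",m+d*s_.min(),m+d*s_.max())
    line(box&(P[:,2]>.16)&(P[:,2]<.184)&(P[:,1]<.2)&(P[:,1]>-.24),"rail")
    red=(px[:,0]>110)&(px[:,0]>1.8*px[:,1])&(px[:,0]>1.8*px[:,2])
    line(box&red&(P[:,2]>.14),"band")
    line(box&(P[:,2]>.08)&(P[:,2]<.1)&(P[:,0]<.53),"planktop")
    line(box&(P[:,2]>.186)&(P[:,2]<.2),"post")
    dark=px.max(1)<50
    line(box&dark&(P[:,2]>.15)&(P[:,2]<.19)&(P[:,1]>-.1),"knob")
    sb=(P[:,0]>.58)&(P[:,0]<.76)&(P[:,1]>0)&(P[:,1]<.168)
    line(sb&(P[:,2]>.004)&(P[:,2]<.02),"stbase")
    line(sb&(P[:,2]>.085)&(P[:,2]<.104),"bar")
    line(sb&(P[:,2]>.104)&(P[:,2]<.112),"stpost")
    org=(px[:,0]>120)&(px[:,0]>1.5*px[:,1])&(px[:,1]>1.3*px[:,2])
    line(sb&org&(P[:,2]>.11),"tab")
    q=P[sb&(P[:,2]>.112)];print("tab any",q.mean(0),q.min(0),q.max(0))
    q=P[sb&(P[:,2]>.146)];print("tab top",len(q),q.mean(0),q.min(0),q.max(0))
    # base minAreaRect
    s=sb&(P[:,2]>.006)&(P[:,2]<.018);print("rect",cv2.minAreaRect((P[s,:2]*1000).astype(np.float32)))
    s=box&(P[:,2]>.08)&(P[:,2]<.096)&(P[:,0]<.53);print("plankrect",cv2.minAreaRect((P[s,:2]*1000).astype(np.float32)))
    s=sb&org&(P[:,2]>.11);print("tabrect",cv2.minAreaRect((P[s,:2]*1000).astype(np.float32)))
E
```

```text
side rail 396 [ 0.4352 -0.1222  0.1806] [ 0.1489  0.9888 -0.0012] yaw -0.14947903012611385 ends [ 0.4213 -0.2146  0.1807] [ 0.4517 -0.0126  0.1805]
side band 70 [ 0.4299 -0.1614  0.1812] [ 0.1707  0.9852 -0.0147] yaw -0.17160244940126568 ends [ 0.4268 -0.1792  0.1815] [ 0.4331 -0.1429  0.1809]
side planktop 1312 [0.4731 0.1087 0.0898] [0.1487 0.9889 0.0013] yaw -0.14923959495895864 ends [ 0.4192 -0.2495  0.0893] [0.5003 0.2898 0.09  ]
side post 159 [ 0.4172 -0.2389  0.1928] [0.1218 0.9834 0.1344] yaw -0.1232649118953251 ends [ 0.4159 -0.2493  0.1914] [ 0.4189 -0.2247  0.1948]
side knob 0
side stbase 745 [0.6716 0.0825 0.0126] [-0.3459  0.9381  0.0158] yaw 0.3532556140499394 ends [ 0.7059 -0.0104  0.011 ] [0.6341 0.1841 0.0143]
side bar 138 [0.6701 0.0973 0.0976] [-0.2646  0.964  -0.0252] yaw 0.2679022680088381 ends [0.6825 0.0523 0.0988] [0.6557 0.1498 0.0963]
side stpost 77 [0.6672 0.1129 0.1085] [-0.1449  0.9894  0.0067] yaw 0.1453715745485167 ends [0.6729 0.0744 0.1083] [0.6615 0.1518 0.1088]
side tab 76 [0.6768 0.0818 0.1398] [-0.0617  0.3924  0.9177] yaw 0.15598134437069308 ends
[... 1574 characters left out ...]
958 -0.0177] yaw 0.09042770439259354 ends [0.6721 0.0715 0.1079] [0.6648 0.1521 0.1065]
top tab 40 [0.6771 0.0881 0.1483] [-0.2134  0.976   0.0441] yaw 0.21525360396433496 ends [0.6797 0.0761 0.1478] [0.6742 0.1015 0.1489]
tab any [0.6761 0.0879 0.1405] [0.6697 0.0742 0.1127] [0.6858 0.102  0.1537]
tab top 38 [0.6783 0.0891 0.1492] [0.6709 0.0763 0.1465] [0.6858 0.102  0.1537]
rect ((676.6328125, 96.12100219726562), (70.4982681274414, 129.50030517578125), 12.863533020019531)
plankrect ((464.3243408203125, 29.45269775390625), (519.4273071289062, 56.10195541381836), 81.76599884033203)
tabrect ((677.6888427734375, 88.89554595947266), (10.577082633972168, 26.165849685668945), 10.755620956420898)
```

View pics/side2.png

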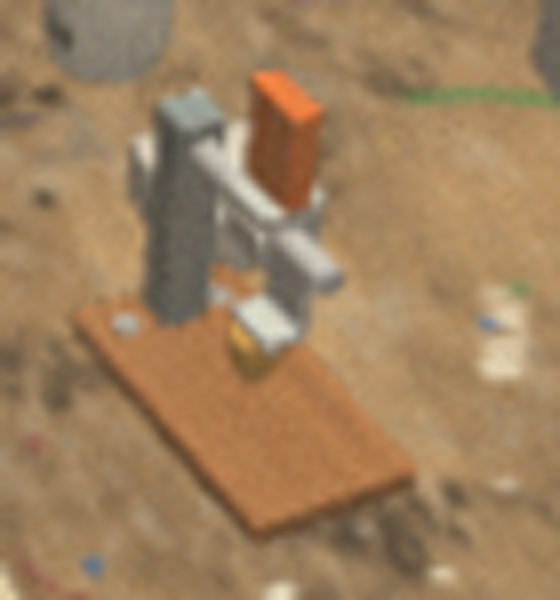

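View pics/top2.png

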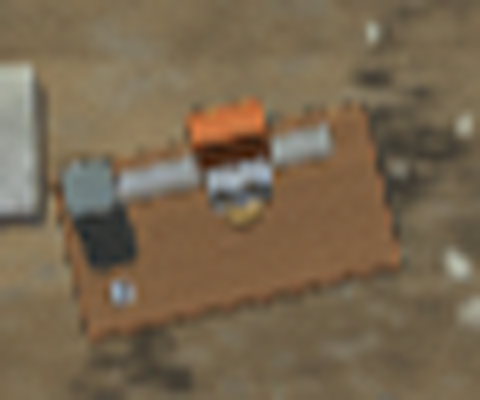

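The crops show the tab above the bar, midway along it. The bar's post end is towards world +y and its free end towards -y. I'll use the points below the lip to decide which side the long leg is on.

```bash
python3 - <<'E'
from h import *
np.set_printoptions(precision=1,suppress=True)
a=.224;ex=np.array([np.cos(a),np.sin(a)]);ey=np.array([-np.sin(a),np.cos(a)])
for c in("side","top"):
    f=manip.grab_frame(c);P=pts(f,np.ones((400,640),bool))
    d=P[:,:2]-[.6766,.0961];L=1000*np.c_[d@ex,d@ey,P[:,2]]
    L=L[(abs(L[:,0])<30)&(L[:,1]>-60)&(L[:,1]<35)]
    for lo,hi in((110,160),(100,110),(88,100),(78,88),(55,78),(44,55),(20,44)):
        q=L[(L[:,2]>lo)&(L[:,2]<hi)]
        print(c,lo,hi,len(q)); 
        if len(q): print(np.percentile(q,[3,25,50,75,97],axis=0)[:,:2].T)
E
```

```text
side 110 160 145
[[-10.   -7.5  -6.5  -2.6   2.6]
 [-20.9 -18.7 -12.3  -2.7   6.1]]
side 100 110 72
[[-14.8 -12.1  -4.8  -1.5   7.6]
 [-42.7 -23.5 -16.7  -2.5  29. ]]
side 88 100 55
[[-15.1 -13.3  -7.1  -4.4   7.2]
 [-43.9 -33.8 -16.3   1.3  34.8]]
side 78 88 0
side 55 78 33
[[  5.5   6.3   6.9   7.6   9.8]
 [-17.8 -13.9  -8.6  -1.4   4.2]]
side 44 55 51
[[ -9.3  -5.8  -1.2   4.2   9.4]
 [-17.8 -14.4  -8.9  -2.9   4. ]]
side 20 44 19
[[-11.6  -9.   -7.3  -4.    0.5]
 [-15.4 -13.   -9.4  -7.7  -2.3]]
top 110 160 75
[[ -6.4  -5.3  -4.4   0.6   5.2]
 [-20.9 -14.9  -7.4  -1.2   5.1]]
top 100 110 33
[[-13.2 -10.7  -8.3  -3.5   0.5]
 [-33.3 -16.5  -9.4  -0.1  21.8]]
top 88 100 67
[[-12.5  -4.1  -2.1   1.5   4.7]
 [-43.5 -30.4   4.9  20.5  33.2]]
top 78 88 1
[[-12.3 -12.3 -12.3 -12.3 -12.3]
 [ -5.3  -5.3  -5.3  -5.3  -5.3]]
top 55 78 0
top 44 55 9
[[ -7.8  -6.   -4.   -3.7  -3.6]
 [-17.1 -14.1 -11.   -7.3   0.4]]
top 20 44 9
[[ -9.2  -8.7  -6.6  -5.8  -3.9]
 [-12.8  -9.7  -6.6  -4.3  -1.8]]
```

The long leg is on the stand's +x side, so the hanger's yaw is about 0.224 and its origin about (0.677, 0.089). The jig's yaw is about -0.15, and the band's middle is at (0.430, -0.162). Moving above the tab.

```bash
python3 -m inch '0.6 34 -33 0 -0.093; 0.6 34 -33 0 -0.093; 0.6 34 -33 0 -0.093; 0.6 34 -33 0 -0.093; 0.6 34 -33 0 -0.093; 0.6 34 -33 0 -0.093; 0.6 34 -33 0 -0.093; 0.6 34 -33 0 -0.093; 0.6 34 -33 0 -0.093; 0.6 34 -33 0 -0.093; 0.6 34 -33 0 -0.093; 0.6 34 -33 0 -0.093'
python3 -m inch '0.6 33 -33 0 0; 0.6 33 -33 0 0; 0.6 33 -33 0 0; 0.6 26 -24 0 0; 0.6 0 0 0 0; 0.6 0 0 0 0'
```

```text
time_s: 2.5
position: [0.5534, 0.2105, 0.2368]
orientation: [[-0.216, 0.976, 0.0], [0.976, 0.216, 0.0], [0.0, 0.0, -1.0]]
ft_force: [-0.2, 1.1, 0.4]
gripper_width: 0.603
grasp_force: 0.0
time_s: 3.1
position: [0.6771, 0.0886, 0.2361]
orientation: [[-0.219, 0.976, -0.001], [0.976, 0.219, 0.0], [0.0, -0.001, -1.0]]
ft_force: [-0.2, -0.5, 0.7]
gripper_width: 0.596
grasp_force: 0.0
```

```bash
python3 -m inch '0.6 0 0 -30 0; 0.6 0 0 -30 0; 0.6 0 0 -20 0; 0.6 0 0 -20 0; 0.6 0 0 0 0; 0 0 0 0 0; 0 0 0 0 0; 0 0 0 0 0; 0 0 0 0 0; 0 0 0 0 0'
```

```text
time_s: 4.1
position: [0.6774, 0.0892, 0.1372]
orientation: [[-0.22, 0.975, 0.001], [0.975, 0.22, 0.0], [-0.0, 0.001, -1.0]]
ft_force: [0.2, 0.0, -0.6]
gripper_width: 0.189
grasp_force: 0.0
```

```bash
python3 - <<'E'
from h import *
f=manip.grab_frame("side");save(f,"s3.png",(350,120,430,240),5)
E
```

```text
(no output)
```

View pics/s3.png

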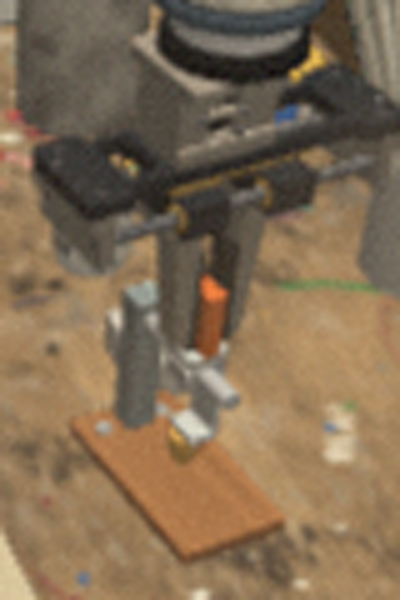

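The fingers straddle the orange tab at about crop (212,315) and are still closing. I'll finish the grip and lift a little.

```bash
python3 -m inch '0 0 0 0 0; 0 0 0 0 0; 0 0 0 0 0; 0 0 0 0 0'; python3 -m inch '0 0 0 16 0; 0 0 0 17 0; 0 0 0 0 0'; python3 - <<'E'
from h import *
f=manip.grab_frame("top");P=pts(f,np.ones((400,640),bool))
q=P[(P[:,0]>.78)&(P[:,0]<.97)&(P[:,1]>-.1)&(P[:,1]<.3)&(P[:,2]>.15)]
print(len(q),q.min(0) if len(q) else 0,q.max(0) if len(q) else 0)
E
```

```text
time_s: 4.55
position: [0.6775, 0.0891, 0.1369]
orientation: [[-0.22, 0.975, 0.001], [0.975, 0.22, 0.0], [-0.0, 0.001, -1.0]]
ft_force: [-0.6, -0.4, 5.7]
gripper_width: 0.129
grasp_force: 30.0
time_s: 4.85
position: [0.6786, 0.0893, 0.173]
orientation: [[-0.22, 0.975, 0.004], [0.975, 0.22, 0.001], [-0.0, 0.004, -1.0]]
ft_force: [-0.4, -0.2, -1.2]
gripper_width: 0.13
grasp_force: 30.0
1544 [0.7864918  0.18076495 0.1501202 ] [0.9695902  0.29987799 0.34565247]
```

```bash
python3 -m inch '0 12 0 0 0; 0 12 0 0 0; 0 12 0 0 0; 0 4 0 0 0; 0 0 0 25 0; 0 0 0 40 0; 0 0 0 35 0; 0 0 0 0 0'; python3 - <<'E'
from h import *
np.set_printoptions(precision=4,suppress=True)
f=manip.grab_frame("side");P=pts(f,np.ones((400,640),bool))
p=np.array(manip.state()["position"]);print(p)
a=.224;ex=np.array([np.cos(a),np.sin(a)]);ey=np.array([-np.sin(a),np.cos(a)])
d=P[:,:2]-p[:2];L=1000*np.c_[d@ex,d@ey,P[:,2]-p[2]+.037]
L=L[(abs(L[:,0])<40)&(abs(L[:,1])<30)&(L[:,2]>-90)&(L[:,2]<-5)]
for lo in range(-90,-5,12):
    q=L[(L[:,2]>lo)&(L[:,2]<lo+12)]
    if len(q): print(lo,len(q),q.min(0),q.max(0))
m=pts(f,manip.trace(f,"hanger")[0]["mask"]);print(m.min(0),m.max(0))
E
```

```text
time_s: 5.7
position: [0.72, 0.0894, 0.2752]
orientation: [[-0.22, 0.975, 0.008], [0.975, 0.22, 0.001], [-0.001, 0.008, -1.0]]
ft_force: [-0.5, 0.1, -0.5]
gripper_width: 0.128
grasp_force: 30.0
[0.7187 0.0892 0.2721]
-78 4 [ -4.724   -1.2457 -73.2288] [  0.5197   1.522  -68.2769]
-66 22 [-10.4363  -8.8646 -65.6415] [  5.4081   3.3895 -54.9804]
-54 62 [ -9.3544 -12.4208 -53.3855] [ 11.679   14.4135 -42.6258]
-42 26 [  6.7799 -12.215  -40.9318] [ 14.0018  12.3726 -30.439 ]
-30 26 [  6.8941 -14.7603 -29.9612] [ 12.6678  12.7948 -18.177 ]
-18 29 [-12.4388 -12.0791 -17.4221] [14.4986 13.2986 -6.3213]
-6 4 [-12.4041  -7.2808  -5.8924] [ 8.496   3.5626 -5.0166]
[ 0.7031  0.0732 -0.001 ] [0.9322 0.4671 0.2929]
```

```bash
python3 -m inch '0 -33 -25 0 -0.0535; 0 -33 -25 0 -0.0535; 0 -33 -25 0 -0.0535; 0 -33 -25 0 -0.0535; 0 -33 -25 0 -0.0535; 0 -33 -25 0 -0.0535; 0 -32 -25 0 -0.0535; 0 0 0 0 0; 0 0 0 0 0; 0 0 0 -15 0; 0 0 0 -14 0; 0 0 0 0 0'; python3 - <<'E'
from h import *
np.set_printoptions(precision=4,suppress=True)
f=manip.grab_frame("top");save(f,"t4.png",(300,160,430,260),6)
f=manip.grab_frame("side");save(f,"s4.png",(270,120,400,300),4);P=pts(f,np.ones((400,640),bool))
s=manip.state();p=np.array(s["position"]);print(p)
a=-.15;ex=np.array([np.cos(a),np.sin(a)]);ey=np.array([-np.sin(a),np.cos(a)])
d=P[:,:2]-p[:2];L=1000*np.c_[d@ex,d@ey,P[:,2]-p[2]+.037]
L=L[(L[:,0]>-70)&(L[:,0]<30)&(abs(L[:,1])<30)&(L[:,2]>-90)&(L[:,2]<-5)]
for lo in range(-78,-5,12):
    for w,k in(("hang",L[:,0]>-20),("rail",L[:,0]<=-20)):
        q=L[(L[:,2]>lo)&(L[:,2]<lo+12)&k]
        if len(q): print(w,lo,len(q),q.min(0),q.max(0))
E
```

```text
time_s: 7.0
position: [0.4867, -0.0849, 0.2382]
orientation: [[0.151, 0.989, -0.004], [0.989, -0.151, 0.001], [0.0, -0.004, -1.0]]
ft_force: [0.6, 0.1, -1.4]
gripper_width: 0.13
grasp_force: 30.0
[ 0.4876 -0.0853  0.2401]
hang -78 5 [-11.082   -6.5484 -73.1198] [ -2.317   -2.1736 -66.6366]
hang -66 28 [-11.2186  -9.264  -65.3747] [  4.7175   8.4004 -54.3727]
hang -54 67 [ -8.5382 -13.5836 -53.9914] [ 10.8019  12.5644 -43.1359]
hang -42 13 [  5.96   -13.005  -41.9023] [ 10.4953  -7.5229 -30.0805]
hang -30 12 [  5.9947 -12.6942 -28.9961] [ 10.3936  -6.1655 -18.0878]
rail -30 103 [-52.1089 -29.8849 -26.5405] [-40.3551  28.2448 -18.8089]
hang -18 18 [-14.85   -12.3158 -17.0284] [10.136   3.3876 -6.0299]
hang -6 3 [-13.8036 -11.0081  -5.9646] [10.1616 -9.1963 -5.5243]
```

View pics/s4.png

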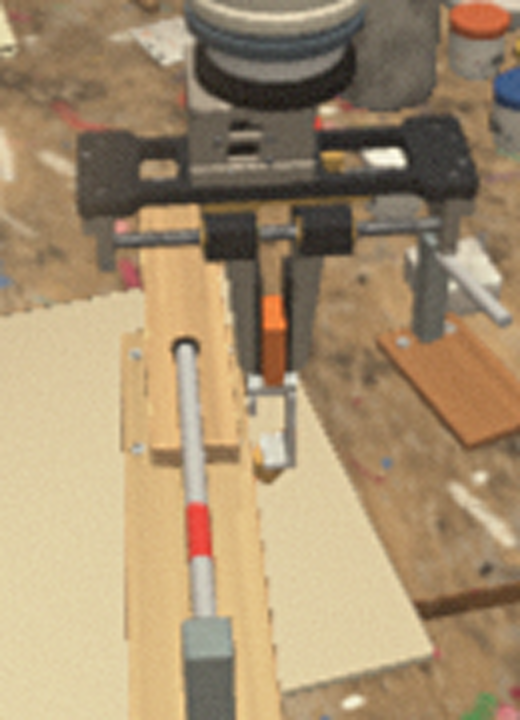

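The side crop shows the hook open towards the rail, with its mouth at (262,425), and the rail about 46 mm to the left. Raising 5 mm, moving in and lowering.

```bash
python3 -m inch '0 0 0 5 0; 0 0 0 0 0; 0 -15 2 0 0; 0 -15 2 0 0; 0 -15 3 0 0; 0 0 0 0 0; 0 0 0 0 0'; python3 - <<'E'
from h import *
np.set_printoptions(precision=4,suppress=True)
f=manip.grab_frame("side");P=pts(f,np.ones((400,640),bool))
s=manip.state();p=np.array(s["position"]);print(p,s["ft_force"])
a=-.15;ex=np.array([np.cos(a),np.sin(a)]);ey=np.array([-np.sin(a),np.cos(a)])
d=P[:,:2]-p[:2];L=1000*np.c_[d@ex,d@ey,P[:,2]-p[2]+.037]
for n,k in(("railfront",(L[:,1]>-60)&(L[:,1]<-20)&(abs(L[:,0])<20)),("hook",(abs(L[:,1])<14)&(abs(L[:,0])<20))):
  q=L[k&(L[:,2]>-60)&(L[:,2]<2)];print(n)
  for lo in range(-60,2,10):
    r=q[(q[:,2]>lo)&(q[:,2]<lo+10)]
    if len(r):print(lo,len(r),r.min(0),np.median(r,0),r.max(0))
E
```

```text
time_s: 7.8
position: [0.4413, -0.0787, 0.2459]
orientation: [[0.152, 0.988, 0.0], [0.988, -0.152, -0.0], [-0.0, 0.0, -1.0]]
ft_force: [0.6, 0.7, -1.0]
gripper_width: 0.129
grasp_force: 30.0
[ 0.4415 -0.0787  0.2458] [-1.0407  0.3948 -2.5363]
railfront
-40 10 [ -5.546  -58.5606 -31.9668] [ -0.1787 -36.7025 -31.1093] [  6.2544 -20.2026 -30.3897]
-30 65 [ -4.7148 -59.583  -29.9569] [  0.2923 -40.3649 -27.6499] [  5.6748 -20.0367 -24.7536]
hook
-60 14 [ -9.8075 -10.241  -59.1521] [ -7.5278  -2.7413 -54.2686] [  8.0339   6.255  -51.9706]
-50 7 [  6.6891 -13.3189 -49.0614] [ 10.1359 -11.2318 -46.0839] [ 10.398    0.1626 -40.3063]
-40 14 [ -4.6921 -13.3249 -39.7805] [  8.326  -11.4316 -32.8623] [ 10.7414  12.2141 -30.1485]
-30 50 [ -4.5761 -13.3793 -29.8125] [  0.6015  -2.5756 -27.4102] [ 10.9599  13.9531 -22.6597]
-20 11 [-10.4118 -13.1877 -18.593 ] [  8.7184 -11.1798 -14.6959] [ 11.0447  -8.9973 -10.2678]
-10 18 [-14.3448 -12.7411  -9.7116] [  6.8558 -10.8623  -5.521 ] [11.3822 -8.5633 -1.6273]
0 5 [-12.0961 -12.995    0.0868] [  6.988  -10.8403   0.6063] [11.4738 -8.8495  1.8475]
```

```bash
python3 -m inch '0 0 0 -13 0; 0 0 0 -13 0; 0 0 0 0 0; 0 0 0 0 0; 0 0 0 0 0; 0 0 0 0 0'; python3 -m inch '0 -2.5 -17 0 0; 0 -2.5 -17 0 0; 0 -2.5 -17 0 0; 0 -2.5 -17 0 0; 0 -2 -15 0 0; 0 0 0 0 0; 0 0 0 0 0'; python3 - <<'E'
from h import *
np.set_printoptions(precision=4,suppress=True)
s=manip.state();p=np.array(s["position"]);print(p,s["ft_force"])
a=-.15;ex=np.array([np.cos(a),np.sin(a)]);ey=np.array([-np.sin(a),np.cos(a)])
for c in("side","top"):
  f=manip.grab_frame(c);save(f,c+"5.png",(260,180,380,300) if c=="side" else (330,180,430,260),5)
  P=pts(f,np.ones((400,640),bool));px=f["pixels"].reshape(-1,3)[(f["depth"]>0).ravel()].astype(int)
  red=(px[:,0]>90)&(px[:,0]>2.2*px[:,1])&(px[:,0]>2.2*px[:,2])
  d=P[:,:2]-p[:2];L=1000*np.c_[d@ex,d@ey,P[:,2]-p[2]+.037]
  k=(abs(L[:,0])<15)&(abs(L[:,1])<45)
  for n,q in(("red",L[k&red&(L[:,2]<5)&(L[:,2]>-20)]),("foot",L[k&(L[:,2]<-20)&(L[:,2]>-60)&(abs(L[:,1])<25)])):
    print(c,n,len(q)); 
    if len(q):print(np.percentile(q,[0,3,50,97,100],axis=0).T)
E
```

```text
time_s: 8.45
position: [0.4424, -0.0789, 0.2201]
orientation: [[0.152, 0.988, 0.001], [0.988, -0.152, -0.0], [-0.0, 0.001, -1.0]]
ft_force: [0.2, -0.1, -0.9]
gripper_width: 0.129
grasp_force: 30.0
time_s: 9.15
position: [0.4302, -0.1618, 0.2198]
orientation: [[0.153, 0.988, 0.0], [0.988, -0.153, 0.0], [0.0, 0.0, -1.0]]
ft_force: [-0.4, 0.9, -1.4]
gripper_width: 0.132
grasp_force: 30.0
[ 0.4302 -0.1618  0.2198] [-0.3665  0.9353 -1.4234]
side red 15
[[ -3.8726  -3.8057   0.2899   4.4752   4.5292]
 [-16.9299 -16.6377 -12.4809  -8.516   -8.2325]
 [ -4.5616  -4.1301  -1.4143   0.573    1.0512]]
side foot 48
[[-11.0632 -10.9009   7.4811  11.7655  11.8734]
 [-12.3947 -12.1993  -9.9999   9.3158  11.6924]
 [-58.6885 -58.1574 -47.6269 -23.5683 -20.8645]]
top red 10
[[-4.6653 -4.5813 -0.2076  5.6801  6.402 ]
 [12.1734 12.4486 15.5221 17.4824 17.7412]
 [-8.1328 -7.7822 -5.0587 -1.7747 -1.5164]]
top foot 6
[[ -6.6611  -6.2641   3.7405  13.183   13.4062]
 [  3.689    3.9257   8.812   12.1057  12.1627]
 [-59.1966 -58.7743 -51.559  -24.539  -22.6825]]
```

View pics/side5.png

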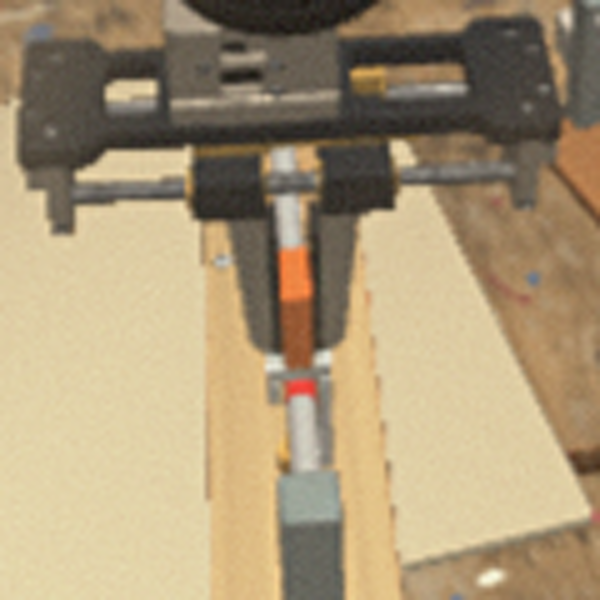

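A short piece of red shows beyond the roof at crop (300,387). The band runs from about -17 to +17.7 mm about the hanger, so the pointer is centred. Lowering 2 mm, releasing and retreating.

```bash
python3 -m inch '0 0 0 -2 0; 0 0 0 0 0; 0.3 0 0 0 0; 0.3 0 0 0 0; 0.4 0 0 0 0; 0.4 0 0 0 0; 0.4 0 0 0 0; 0.4 0 0 0 0; 0.4 0 0 20 0; 0.4 0 0 30 0; 0.4 0 0 30 0; 1 0 0 0 0'; python3 - <<'E'
from h import *
np.set_printoptions(precision=4,suppress=True)
o=np.array([.4300,-.1616])
a=-.15;ex=np.array([np.cos(a),np.sin(a)]);ey=np.array([-np.sin(a),np.cos(a)])
print(manip.state()["position"])
for c in("side","top"):
  f=manip.grab_frame(c);save(f,c+"6.png",(260,160,380,300) if c=="side" else (330,180,430,260),4)
  P=pts(f,np.ones((400,640),bool));px=f["pixels"].reshape(-1,3)[(f["depth"]>0).ravel()].astype(int)
  red=(px[:,0]>90)&(px[:,0]>2.2*px[:,1])&(px[:,0]>2.2*px[:,2])
  d=P[:,:2]-o;L=1000*np.c_[d@ex,d@ey,P[:,2]]
  k=(abs(L[:,0])<18)&(abs(L[:,1])<45)
  for n,q in(("red",L[k&red&(L[:,2]<188)&(L[:,2]>160)]),("tab",L[k&(L[:,2]<235)&(L[:,2]>195)]),("foot",L[k&(L[:,2]<165)&(L[:,2]>105)])):
    if len(q):print(c,n,len(q));print(np.percentile(q,[0,3,50,97,100],axis=0).T)
  # plank
  d=P[:,:2]-o;L=1000*np.c_[d@ex,d@ey,P[:,2]];q=L[(abs(L[:,0])<45)&(L[:,1]>60)&(L[:,2]>76)&(L[:,2]<100)]
  print(c,"plank",len(q),np.percentile(q,[0.5,2,50,98,99.5],axis=0).T,cv2.minAreaRect(q[:,:2].astype(np.float32)))
E
```

```text
time_s: 10.45
position: [0.4321, -0.1626, 0.3013]
orientation: [[0.152, 0.988, 0.006], [0.988, -0.152, -0.002], [-0.001, 0.006, -1.0]]
ft_force: [-0.1, -0.3, 0.2]
gripper_width: 0.465
grasp_force: 0.0
[ 0.4321 -0.1626  0.3013]
side red 10
[[ -3.6119  -3.5773   0.4257   4.547    4.594 ]
 [-16.0068 -15.9852 -14.124  -11.4801 -10.9949]
 [179.197  179.3025 182.0714 183.2695 183.4348]]
side tab 141
[[ -7.4573  -7.0699  -1.549    3.7101   4.4503]
 [-14.5531 -14.1451 -11.9416  11.607   13.8046]
 [195.2984 197.1441 227.9989 233.0419 233.6456]]
side foot 50
[[-10.9339 -10.7749   7.8421  11.9895  12.1113]
 [-12.3612 -12.2347  -9.9283   9.1899  10.42  ]
 [118.9575 121.8612 135.6632 161.9994 164.4226]]
side plank 1006 [[-24.6088 -23.4816   5.6535  29.7458  30.5022]
 [154.5246 155.4631 265.3156 408.0281 412.0945]
 [ 77.0304  79.9529  89.8905  92.2889  92.803 ]] ((2.415597915649414, 284.45172119140625), (55.86468505859375, 262.75433349609375), 0.393568754196167)
top red 9
[[ -4.341   -4.1954   1.1173   6.0683   6.7054]
 [ 12.3175  12.5125  15.8125  17.1906  17.3066]
 [174.3567 174.5459 178.4016 181.0931 181.4719]]
top tab 50
[[ -5.256   -5.2035  -0.0802   5.8062   6.3625]
 [ -6.838   -5.2899   6.7815  13.8416  13.9329]
 [195.2926 199.8663 227.2212 231.6069 232.5   ]]
top foot 9
[[ -6.4614  -5.8151  -1.6302  13.3067  13.5486]
 [  3.7094   3.9644  11.1071  11.738   11.796 ]
 [119.5906 119.6321 128.5605 162.175  162.4972]]
top plank 1912 [[-23.4436 -22.5239   4.4315  31.479   32.5766]
 [156.4598 160.7063 303.3836 448.0626 452.4286]
 [ 80.4795  82.531   86.6848  91.1261  92.3417]] ((4.637014389038086, 304.76568603515625), (56.29387664794922, 299.7625427246094), 0.4331529140472412)
```

View pics/side6.png

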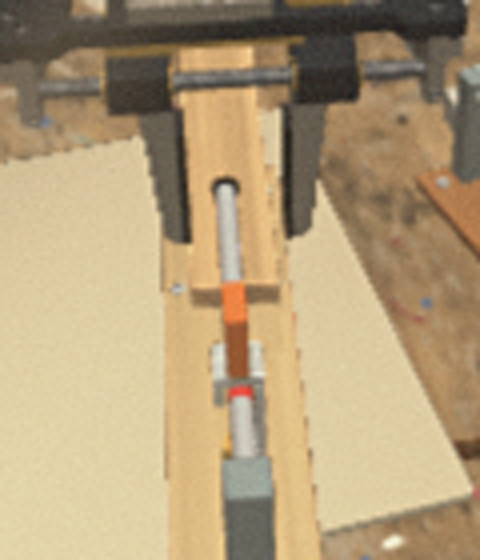

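The pointer hangs free, centred on the band, with red showing at crop (240,392) just beyond the roof. The plank's outer end is 155 mm inward of it. Moving to the inner end.

```bash
python3 -m inch '1 7.4 47.8 0 0; 1 7.4 47.8 0 0; 1 7.4 47.8 0 0; 1 7.4 47.8 0 0; 1 7.4 47.8 0 0; 1 7.4 47.8 0 0; 1 7.4 47.8 0 0; 1 7.4 47.8 0 0; 1 7.4 47.8 0 0; 1 0 0 0 0; 1 0 0 0 0; 1 0 0 0 0'; python3 -m inch '1 0 0 -50 0; 1 0 0 -50 0; 1 0 0 -40 0; 1 0 0 -30 0; 1 0 0 0 0; 1 0 0 0 0'
```

```text
time_s: 11.75
position: [0.4961, 0.2673, 0.2965]
orientation: [[0.152, 0.988, -0.002], [0.988, -0.152, -0.001], [-0.002, -0.002, -1.0]]
ft_force: [-0.3, -0.3, 0.5]
gripper_width: 1.0
grasp_force: 0.0
time_s: 12.35
position: [0.497, 0.2673, 0.1281]
orientation: [[0.153, 0.988, -0.001], [0.988, -0.153, -0.0], [-0.0, -0.0, -1.0]]
ft_force: [0.2, -0.3, 0.7]
gripper_width: 0.999
grasp_force: 0.0
```

```bash
python3 -m inch '1 2 0 -22 0; 1 0 0 -22 0; 1 0 0 0 0; 1 0 0 0 0; 0 0 0 0 0; 0 0 0 0 0; 0 0 0 0 0; 0 0 0 0 0; 0 0 0 0 0; 0 0 0 0 0'; python3 - <<'E'
from h import *
np.set_printoptions(precision=4,suppress=True)
f=manip.grab_frame("top");save(f,"t7.png",(220,150,400,260),4)
E
```

```text
time_s: 13.35
position: [0.4989, 0.2684, 0.0837]
orientation: [[0.152, 0.988, 0.0], [0.988, -0.152, 0.0], [0.0, 0.0, -1.0]]
ft_force: [0.0, 0.6, 1.3]
gripper_width: 0.611
grasp_force: 30.0
```

View pics/t7.png

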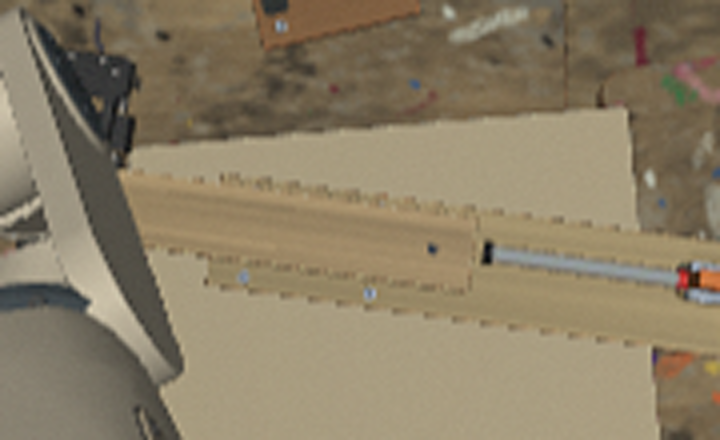

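The plank is gripped (opening 0.611 is 56 mm). Its outer end is at crop (475,255), still level and in line. Sliding it outward.

```bash
python3 -m inch '0 -1.1 -7 0 0; 0 -2.2 -15 0 0; 0 -2.2 -15 0 0; 0 -2.2 -15 0 0; 0 -2.2 -15 0 0; 0 -2.3 -15 0 0; 0 -2.3 -15 0 0; 0 -2.3 -15 0 0; 0 -2.3 -15 0 0; 0 -2.1 -13 0 0; 0 0 0 0 0; 0 0 0 0 0'; cat > m.py <<'E'
from h import *
np.set_printoptions(precision=2,suppress=True)
o=np.array([.4300,-.1616])
a=-.15;ex=np.array([np.cos(a),np.sin(a)]);ey=np.array([-np.sin(a),np.cos(a)])
s=manip.state();print(s["position"],s["ft_force"],s["grasp_force"])
for c in("side","top"):
  f=manip.grab_frame(c);save(f,c+"8.png",(260,160,400,300) if c=="side" else (240,160,430,260),4)
  P=pts(f,np.ones((400,640),bool));d=P[:,:2]-o;L=1000*np.c_[d@ex,d@ey,P[:,2]]
  k=abs(L[:,0])<18
  q=L[k&(abs(L[:,1])<30)&(L[:,2]<235)&(L[:,2]>195)];print(c,"tab",q.min(0),q.max(0))
  q=L[(abs(L[:,0])<45)&(L[:,1]>-30)&(L[:,1]<180)&(L[:,2]>76)&(L[:,2]<100)]
  e=q[(abs(abs(L[0,0])*0+q[:,0]-4)>10)]
  print(c,"plank",len(q),np.percentile(q,[0.2,2,50,98,99.8],axis=0).T,"end off-centre",np.sort(e[:,1])[:6])
  for lo in(0,60,120):
    r=q[(q[:,1]>lo)&(q[:,1]<lo+40)]
    if len(r): print(lo,"z",np.median(r[:,2]),"x",np.percentile(r[:,0],[1,99]))
E
python3 m.py
```

```text
time_s: 14.6
position: [0.4772, 0.1258, 0.0838]
orientation: [[0.152, 0.988, -0.001], [0.988, -0.152, -0.002], [-0.002, -0.0, -1.0]]
ft_force: [0.4, -8.1, 9.7]
gripper_width: 0.608
grasp_force: 30.0
[0.48 0.13 0.08] [ 0.39 -8.13  9.71] 29.99997228384018
side tab [ -7.46 -14.58 195.22] [  4.42  16.1  233.64]
side plank 796 [[-25.74 -25.11   9.37  29.26  29.93]
 [  9.8   11.29  91.64 177.47 179.37]
 [ 76.57  80.98  89.93  92.26  93.27]] end off-centre [ 9.37  9.44 10.06 10.22 10.27 10.6 ]
0 z 89.54003822378186 x [-24.97  29.36]
60 z 89.97933405306807 x [-25.17  29.49]
120 z 90.05967293486252 x [-25.64  29.5 ]
top tab [ -5.33 -13.79 197.06] [  6.16  14.15 231.82]
top plank 887 [[-23.55 -22.91  -1.16  31.4   32.38]
 [ 10.68  14.31  99.6  177.17 179.69]
 [ 79.3   82.32  86.91  91.11  92.96]] end off-centre [10.54 10.69 10.77 11.23 11.59 11.87]
0 z 87.07008295387664 x [-23.04  31.8 ]
60 z 87.1259710587316 x [-23.28  31.56]
120 z 87.02548851435691 x [-23.    32.07]
```

```bash
python3 -m inch '0 -0.8 -5 0 0; 0 -0.8 -5.4 0 0; 0 0 0 0 0; 0 0 0 0 0; 0 0 0 0 0; 0 0 0 0 0; 0 0 0 0 0'; python3 m.py
```

```text
time_s: 15.4
position: [0.4759, 0.1167, 0.0838]
orientation: [[0.152, 0.988, 0.0], [0.988, -0.152, -0.001], [-0.001, 0.0, -1.0]]
ft_force: [0.7, -0.4, 6.7]
gripper_width: 0.606
grasp_force: 30.0
[0.48 0.12 0.08] [ 0.67 -0.4   6.7 ] 29.999378621578217
side tab [ -7.47 -15.71 196.17] [  4.44  14.37 233.18]
side plank 843 [[-25.65 -25.08  10.07  29.51  30.11]
 [  0.77   2.    85.01 175.22 178.44]
 [ 76.67  80.29  89.87  92.49  93.2 ]] end off-centre [0.56 0.75 0.77 1.04 1.07 1.22]
0 z 89.5681362069057 x [-25.18  29.95]
60 z 89.98243721370747 x [-25.04  29.81]
120 z 89.9870088395939 x [-25.57  29.6 ]
top tab [ -5.41 -13.74 195.7 ] [  6.55  14.11 232.07]
top plank 935 [[-23.47 -22.86  -1.21  31.55  32.5 ]
 [  2.18   5.47  95.29 177.06 179.74]
 [ 80.29  82.71  86.84  91.14  92.68]] end off-centre [1.58 2.27 2.34 2.54 2.61 2.87]
0 z 86.80887303248966 x [-23.45  31.82]
60 z 86.68476776641634 x [-23.04  31.53]
120 z 86.7741063877074 x [-23.04  31.87]
```

View pics/side8.png

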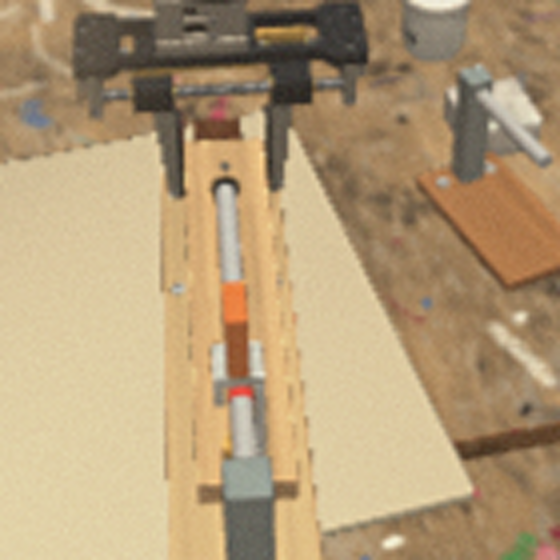

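The plank is gripped and level, and its outer end is within about 2 mm of the pointer, which still hangs on the band. Handing in.

```bash
python3 -c "
from workcell import manip
print(manip.sign_off())"
```

```text
the job is handed in; nothing more can be done
None
```

I handed the job in at about 15.5 s: the pointer hangs free on the rail, centred on the red band to about 1 mm, and the plank lies level with its outer end within about 2 mm of the pointer, still gripped at 30 N; `sign_off()` returned no verdict.

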